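# Spool clamps in order of height on the luthier's rack

## Task

Line up the four wooden spool clamps on the bench rack in order of height, each standing upright in the middle of its own black rubber pad: the shortest next to the red end block, then taller and taller, the tallest at the far end of the row. Do not knock any clamp over, and leave the glue jar standing where it is.

Things in the scene. Friction and masses are not known exactly. Their poses are not given: they have to be found in the camera images.
- spool_60: Loose spool clamp, shortest of four: 60 mm tall, mid-brown wood, brass thumb nut. Standing upright; two wooden discs 40 mm in diameter on a steel bolt 9 mm in diameter: the lower disc from 0 to 18 mm, the upper disc from 24 to 46 mm height, then a thumb nut 20 mm in diameter up to 55 mm and the bolt's end up to 60 mm. Origin: centre of the underside, z up along the bolt. 0.07 to 0.19 kg. Best gripped from above round the upper disc.
- spool_76: Loose spool clamp, second shortest of four: 76 mm tall, painted green, steel thumb nut. Standing upright; two wooden discs 40 mm in diameter on a steel bolt 9 mm in diameter: the lower disc from 0 to 18 mm, the upper disc from 40 to 62 mm height, then a thumb nut 20 mm in diameter up to 71 mm and the bolt's end up to 76 mm. Origin: centre of the underside, z up along the bolt. 0.07 to 0.19 kg. Best gripped from above round the upper disc.
- spool_92: Loose spool clamp, second tallest of four: 92 mm tall, pale wood, black thumb nut. Standing upright; two wooden discs 40 mm in diameter on a steel bolt 9 mm in diameter: the lower disc from 0 to 18 mm, the upper disc from 56 to 78 mm height, then a thumb nut 20 mm in diameter up to 87 mm and the bolt's end up to 92 mm. Origin: centre of the underside, z up along the bolt. 0.07 to 0.19 kg. Best gripped from above round the upper disc.
- spool_108: Loose spool clamp, tallest of four: 108 mm tall, dark brown wood, brass thumb nut. Standing upright; two wooden discs 40 mm in diameter on a steel bolt 9 mm in diameter: the lower disc from 0 to 18 mm, the upper disc from 72 to 94 mm height, then a thumb nut 20 mm in diameter up to 103 mm and the bolt's end up to 108 mm. Origin: centre of the underside, z up along the bolt. 0.07 to 0.19 kg. Best gripped from above round the upper disc.
- pad_a: One of four identical black rubber discs fixed in a straight row on a pale wooden rack board: 52 mm in diameter, 3 mm thick, 85 mm from one centre to the next. Origin: centre of its underside, 12 mm above the bench; its top is 15 mm above the bench. Its x axis is horizontal and square to the row, y along the row. The four names are shuffled: they say nothing about the place in the row. The board is 90 mm wide, 440 mm long and 12 mm thick.
- pad_b: One of four identical black rubber discs fixed in a straight row on a pale wooden rack board: 52 mm in diameter, 3 mm thick, 85 mm from one centre to the next. Origin: centre of its underside, 12 mm above the bench; its top is 15 mm above the bench. Its x axis is horizontal and square to the row, y along the row. The four names are shuffled: they say nothing about the place in the row. The board is 90 mm wide, 440 mm long and 12 mm thick.
- pad_c: One of four identical black rubber discs fixed in a straight row on a pale wooden rack board: 52 mm in diameter, 3 mm thick, 85 mm from one centre to the next. Origin: centre of its underside, 12 mm above the bench; its top is 15 mm above the bench. Its x axis is horizontal and square to the row, y along the row. The four names are shuffled: they say nothing about the place in the row. The board is 90 mm wide, 440 mm long and 12 mm thick.
- pad_d: One of four identical black rubber discs fixed in a straight row on a pale wooden rack board: 52 mm in diameter, 3 mm thick, 85 mm from one centre to the next. Origin: centre of its underside, 12 mm above the bench; its top is 15 mm above the bench. Its x axis is horizontal and square to the row, y along the row. The four names are shuffled: they say nothing about the place in the row. The board is 90 mm wide, 440 mm long and 12 mm thick.
- end_red: Red painted wooden block fixed on one end of the rack board, at either end of the row: 70 mm across the board, 30 mm along it, 22 mm high, top 34 mm above the bench. Origin: centre of its underside. It lies in line with the rubber discs, its centre 72.5 mm from the centre of the nearest one. At the other end stands a like block of dark brown wood, not listed.
- glue_jar: Loose jar of glue with yellow lid and pale label, 54 mm in diameter, 80 mm tall, standing in front of the rack among the clamps; a bystander to leave alone. Origin: centre of its underside.
Things that resemble listed ones, but are neither listed nor needed, are in the scene too. Leave any purple look-alike of the spool_60 alone. Leave any purple look-alike of the spool_108 alone.

How it is judged:
At the end, for the whole second after the job is handed in: Each clamp stands upright (within 0.1 rad), released and at rest, on its own black rubber pad, within 13 mm of the pad's centre; counted from the red end block the order is 60, 76, 92, 108 mm ((horizontal distance between spool_60 and pad_a below 0.013 m or horizontal distance between spool_60 and pad_b below 0.013 m or horizontal distance between spool_60 and pad_c below 0.013 m or horizontal distance between spool_60 and pad_d below 0.013 m) and horizontal distance between spool_60 and end_red between 0.0425 and 0.1025 m and height (world z) of spool_60 between 0.01 and 0.02 m and angle between each of spool_60, spool_76, spool_92, spool_108's own z axis and vertical below 0.1 rad and linear speed of each of spool_60, spool_76, spool_92, spool_108 below 0.02 m/s and (horizontal distance between spool_76 and pad_a below 0.013 m or horizontal distance between spool_76 and pad_b below 0.013 m or horizontal distance between spool_76 and pad_c below 0.013 m or horizontal distance between spool_76 and pad_d below 0.013 m) and horizontal distance between spool_76 and end_red between 0.1275 and 0.1875 m and height (world z) of spool_76 between 0.01 and 0.02 m and (horizontal distance between spool_92 and pad_a below 0.013 m or horizontal distance between spool_92 and pad_b below 0.013 m or horizontal distance between spool_92 and pad_c below 0.013 m or horizontal distance between spool_92 and pad_d below 0.013 m) and horizontal distance between spool_92 and end_red between 0.2125 and 0.2725 m and height (world z) of spool_92 between 0.01 and 0.02 m and (horizontal distance between spool_108 and pad_a below 0.013 m or horizontal distance between spool_108 and pad_b below 0.013 m or horizontal distance between spool_108 and pad_c below 0.013 m or horizontal distance between spool_108 and pad_d below 0.013 m) and horizontal distance between spool_108 and end_red between 0.2975 and 0.3575 m and height (world z) of spool_108 between 0.01 and 0.02 m); the robot touches nothing.
It fails at once if a clamp is knocked over (tilted more than 1 rad) (angle between any of spool_60, spool_76, spool_92, spool_108's own z axis and vertical above 1 rad).
It fails at once if the glue jar is shifted more than 30 mm or tipped (distance of glue_jar from where it was at the start of the episode above 0.03 m or angle between glue_jar's own z axis and vertical above 0.5 rad).
It also fails if it takes over 96 s, if anything falls off the work surface, if the arm or the gripper's body presses on something with over 40 N, if the wrist force passes 120 N, or if a joint passes its speed limit or range.

## Robot

A 6-joint arm with a two-finger parallel gripper is mounted at the origin on the work surface. World frame = base frame: x ahead of the robot, y to its left, z up, the work surface at z = 0. Lengths are in m, angles in rad, forces in N, time in s.
With the tool pointing down it reaches from about 0.425 to 0.95 m from the base axis. Payload 14.7 kg.
Tool frame: the origin (TCP) lies midway between the tips of the shut fingers; the grasp point (between the pads) lies 19 mm behind it; z points along the fingers, y is the line along which they close (so a half turn about z gives the same grasp; the last joint's range is limited). The gripper opens to 85 mm and grips with 20 to 120 N. Pads are 22 mm wide; open, the fingers measure 114 mm over their backs; the gripper's body (76 mm by 85 mm) begins 54 mm behind the grasp point. The pads swing forward as they close: fully open they stand 13 mm farther back than shut.
Start: joints at [-1.313, 0.48, 1.596, -0, 1.065, -0.047], TCP at [0.195, -0.62, 0.231] pointing down, gripper open.
Joint ranges: [-2.75, 2.75], [-0.82, 2.05], [0.23, 2.67], [-1.56, 4.7], [0.09, 2.69], [-2.92, 2.92]. Speed limits (rad/s): [1.89, 1.89, 2.39, 3.01, 3.01, 3.01].

## Interface

Orientations are given as a rotation vector (axis times angle).
In Python, from workcell import arm gives the robot as it stands.
- The arm moves only by the tool arm_command, never from a script. Its arguments are lists of equal length, an entry for each row: "xyz": the shift along the tool's x, y, z in cm, a list of three; "turn": the turn about the tool's z in rad. In form: {"xyz": [[dx, dy, dz], ...], "turn": [turn, ...]}. A call has 1 to 5 rows; each row is the pose to reach, as a shift and turn from the pose commanded when the call began, along the tool's axes at that moment; what a row does not reach only later rows make up. A row lasts 1/10 s, in which the tool goes at most 50 mm and 8.59 degrees, less where a joint would pass 70% of its speed; a pose out of reach is approached as far as the arm can. A call with a gripper value outside its range is refused whole. "hand" is the finger opening in cm, from 0 to 8.54, set as the call begins (left out, the last holds). The fingers move at their own pace and stop on an object; "force" is the grip in N (left out, the last holds). Time passes only in rows, so rows that repeat a pose let the fingers close. It gives the time, the measured TCP pose, the force, the opening and the grip force at its end, in the units of the state.
- arm.read_state(): the state, without advancing time (a new reading comes with each control period).
- arm.read_camera(name): name is "scene" or "top" or "wrist"; returns (picture, depth): 384x512x3 uint8, red, green, blue; 384x512 float32, m along the optical axis (not along the pixel's ray), 0 where there is no reading.
- arm.camera_info(name): a dict with "K" (3x3 intrinsics, pixels), "T" (4x4, takes a point from camera to world coordinates); the wrist camera has in their place "tool_from_camera" (4x4, takes a point from camera to tool coordinates, whose origin is the TCP and whose axes are the flange's). Camera axes: x right, y up, looking along -z (the intrinsics and any distortion apply to the point x, -y, -z); pixel columns grow to the right and rows downward; lengths in m; the calibration is good to about 2 mm. A picture is of the moment at which its call begins: read the wrist's pose just before it. camera_info takes no time and is no camera call.
- arm.job_done(): hands the job in; it is judged then, once.
The state is a dict: "clock": time; "qpos": joint angles; "dq": joint speeds; "effort": joint torques, N m; "ee_pos": TCP position; "ee_rot": TCP orientation; "ft_force": force on the tool from outside, world axes, zero at the start; "moment": the same for the moment, N m; "gripper_width": finger opening in m; "grasp_force": force on a finger pad.
Only numpy, scipy, OpenCV 4.12 (cv2) and the standard library are available. Lean on these libraries where they do the work, as an engineer would, in place of code of your own. Each camera call takes 0.05 s, during which the arm holds its last target. There are 200 camera calls.

## Working session

There is one attempt and no reset: what is moved stays moved. The work goes in short steps, Python scripts to look and compute and a tool call to move; the robot and the scene stay as the last step left them, time stands still between calls to the robot, and variables do not carry over. Pictures are saved under pics/ and viewed, at most 14 in all, crops included, and the job is handed in when it is done.

Besides the shell and the picture viewer there is one more tool, called after ">>>" by a JSON object that holds its "fn" and its "kwargs", one argument or row to a line. arm_command: Moves the arm, as the interface text tells. Its arguments: {"type":"object","properties":{"xyz":{"type":"array"},"turn":{"type":"array"},"hand":{"type":"number"},"force":{"type":"number"}},"required":["xyz","turn"]}

```bash
mkdir -p pics; python3 - <<'E'
from workcell import arm
import cv2,numpy as np
s=arm.read_state();print(s['clock'],s['ee_pos'],s['ee_rot'],s['gripper_width'])
for n in('scene','top'):
    im,d=arm.read_camera(n);cv2.imwrite(f'pics/{n}0.png',im[:,:,::-1]);np.savez(f'{n}0.npz',im=im,d=d)
    i=arm.camera_info(n);print(n,{k:np.round(v,4).tolist() if not isinstance(v,str) else v for k,v in i.items()},(d>0).mean())
print(arm.camera_info('wrist'))
E
```

```text
0.0 [ 0.19498512 -0.61962781  0.23067223] [-3.10397248e+00 -4.76774368e-01  1.79664348e-04] 0.08516526532553596
scene {'K': [[499.5966, 0.0, 252.727], [0.0, 499.5966, 181.5035], [0.0, 0.0, 1.0]], 'T': [[0.763, -0.4706, 0.4431, 1.085], [0.6463, 0.5679, -0.5097, -0.6249], [-0.0117, 0.6753, 0.7375, 0.9792], [0.0, 0.0, 0.0, 1.0]]} 0.9960276285807291
top {'K': [[381.8012, 0.0, 259.4244], [0.0, 381.8012, 191.806], [0.0, 0.0, 1.0]], 'T': [[0.0665, 0.9761, -0.207, 0.3789], [-0.9978, 0.065, -0.0139, -0.0003], [-0.0001, 0.2075, 0.9782, 0.912], [0.0, 0.0, 0.0, 1.0]]} 0.9956258138020834
{'K': array([[344.67369113,   0.        , 255.98620179],
       [  0.        , 344.67369113, 189.23120213],
       [  0.        ,   0.        ,   1.        ]]), 'tool_from_camera': array([[-2.37631827e-05,  9.64552689e-01,  2.63890335e-01,
         6.74441907e-02],
       [ 9.99999346e-01,  3.24556397e-04, -1.09624545e-03,
         9.53945587e-05],
       [-1.14303379e-03,  2.63890136e-01, -9.64552067e-01,
        -1.42902713e-01],
       [ 0.00000000e+00,  0.00000000e+00,  0.00000000e+00,
         1.00000000e+00]])}
```

View pics/top0.png

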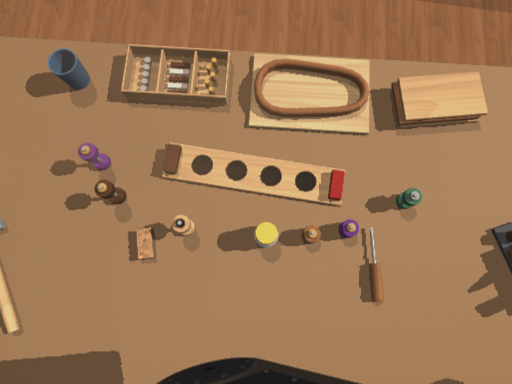

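View pics/scene0.png

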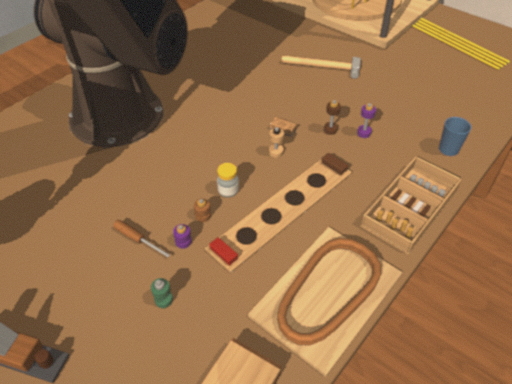

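The top view shows the pads at about (202,165), (236,170), (271,176) and (306,181), with the red block at (337,185). The clamps are brown 60 at (312,234), green 76 at (411,198), pale 92 at (183,225) and dark 108 at (105,189). The jar is at (266,234), and the purple decoys are at (349,229) and (90,152).

```bash
cat > h.py <<'E'
import numpy as np,cv2
from workcell import arm
def cloud(d,K,T):
    v,u=np.mgrid[:d.shape[0],:d.shape[1]]
    p=np.stack([(u-K[0,2])/K[0,0]*d,-(v-K[1,2])/K[1,1]*d,-d,np.ones_like(d)],-1)
    return (p@T.T)[...,:3]
def ray(uv,z,K,T):
    uv=np.atleast_2d(uv);r=np.stack([(uv[:,0]-K[0,2])/K[0,0],-(uv[:,1]-K[1,2])/K[1,1],-np.ones(len(uv))],-1)@T[:3,:3].T
    return T[:3,3]+r*((z-T[2,3])/r[:,2])[:,None]
def band(P,c,z,tol=.004,r=.035):
    m=(abs(P[...,2]-z)<tol)&(np.hypot(P[...,0]-c[0],P[...,1]-c[1])<r)
    q=P[m][:,:2].astype(np.float32)
    if len(q)<5:return None
    (x,y),R=cv2.minEnclosingCircle(q*1000);return np.round([x,y,R,len(q)],1)
E
python3 - <<'E'
from h import *
D={n:np.load(f'{n}0.npz') for n in('top','scene')}
px={'top':{'s60':(312,234),'s76':(411,198),'s92':(183,225),'s108':(105,189),'jar':(266,234),'p60':(349,229),'p108':(89,152)}}
h={'s60':.046,'s76':.062,'s92':.078,'s108':.094,'jar':.080,'p60':.046,'p108':.094}
i=arm.camera_info('top');C={}
for n in('top','scene'):
    j=arm.camera_info(n);P=cloud(D[n]['d'],j['K'],j['T'])
    for k,uv in px['top'].items():
        c=ray(uv,h[k]+.01,i['K'],i['T'])[0]; print(n,k,c.round(3),band(P,c,h[k]))
    # pads
    im=D[n]['im'];m=(im.max(-1)<70)&(abs(P[...,2]-.015)<.008)
    m=cv2.morphologyEx(m.astype(np.uint8),cv2.MORPH_OPEN,np.ones((3,3)))
    for c in cv2.findContours(m,0,2)[0]:
        if cv2.contourArea(c)>150 :
            q=ray(c[:,0].astype(float),.015,j['K'],j['T'])[:,:2]*1000
            e=cv2.fitEllipse(q.astype(np.float32));
            if e[1][1]<80: print(n,'pad',np.round(e[0],1),np.round(e[1],1))
    m=(im[...,0]>110)&(im[...,1]<50)&(im[...,2]<50)&(abs(P[...,2]-.034)<.006)
    print('red',P[m].mean(0).round(4),m.sum())
E
```

```text
top s60 [ 0.472 -0.112  0.056] [ 474.7 -112.5   19.6  174. ]
top s76 [ 0.565 -0.328  0.072] [ 573.1 -337.3   19.7  166. ]
top s92 [0.469 0.172 0.088] [474.9 180.3  19.6 184. ]
top s108 [0.534 0.345 0.104] [538.9 354.9  20.  179. ]
top jar [ 0.461 -0.009  0.09 ] [466.   -8.8  24.  369. ]
top p60 [ 0.488 -0.195  0.056] [ 494.  -199.4   19.7  169. ]
top p108 [0.615 0.393 0.104] [621.1 404.6  20.1 168. ]
top pad [603.5 -95.9] [43.3 47.4]
top pad [610.8 -12.5] [42.8 43.7]
red [ 0.5873 -0.1583  0.0328] 26
scene s60 [ 0.472 -0.112  0.056] [ 476.6 -118.7   21.8  118. ]
scene s76 [ 0.565 -0.328  0.072] [ 574.8 -341.9   20.   183. ]
scene s92 [0.469 0.172 0.088] [475.1 174.6  20.6  83. ]
scene s108 [0.534 0.345 0.104] [538.7 348.5  21.2  73. ]
scene jar [ 0.461 -0.009  0.09 ] [466.3 -14.7  26.4 215. ]
scene p60 [ 0.488 -0.195  0.056] [ 495.  -204.9   20.6  137. ]
scene p108 [0.615 0.393 0.104] [622.  398.1  21.2  82. ]
red [ 0.5956 -0.178   0.0313] 7
```

>>> {"fn": "arm_command", "kwargs": {
  "xyz": [
    [58.7,-51.8,-7],
    [58.7,-51.8,-7],
    [58.7,-51.8,-7],
    [58.7,-51.8,-7],
    [58.7,-51.8,-7]
  ],
  "turn": [-1.18,-1.18,-1.18,-1.18,-1.18]
}}

```text
clock: 0.6
ee_pos: [0.3242, -0.4049, 0.2535]
ee_rot: [-2.71, -1.589, -0.0]
ft_force: [1.5, 0.2, -0.4]
gripper_width: 0.0858
grasp_force: 0.0
```

```bash
cat >> h.py <<'E'
from scipy.spatial.transform import Rotation as Ro
PSI=1.484
def go(x,y,z,psi=PSI):
    s=arm.read_state();R=Ro.from_rotvec(s['ee_rot']).as_matrix();p=np.array(s['ee_pos'])
    d=R.T@(np.array([x,y,z])-p)*100;yaw=np.arctan2(R[1,0],R[0,0])
    print('t',round(s['clock'],2),'at',p.round(4),'yaw',round(yaw,3),'-> xyz',d.round(2),'turn',round(-(psi-yaw),3),'n',round(np.linalg.norm(d)/5,1),'g',round(s['gripper_width'],4),round(s['grasp_force'],1))
E
python3 -c "
from h import *
go(.6,.05,.30)"
```

```text
t 0.6 at [ 0.3242 -0.4049  0.2535] yaw 1.061 -> xyz [53.17  1.85 -4.64] turn -0.423 n 10.7 g 0.0858 0.0
```

>>> {"fn": "arm_command", "kwargs": {
  "xyz": [
    [53.2,1.9,-4.6],
    [53.2,1.9,-4.6],
    [53.2,1.9,-4.6],
    [53.2,1.9,-4.6],
    [53.2,1.9,-4.6]
  ],
  "turn": [-0.42,-0.42,-0.42,-0.42,-0.42]
}}

```text
clock: 1.1
ee_pos: [0.4549, -0.1928, 0.2753]
ee_rot: [2.325, 2.113, -0.0]
ft_force: [0.5, -0.9, 0.8]
gripper_width: 0.0856
grasp_force: 0.0
```

```bash
python3 -c "
from h import *
go(.6,.05,.30)"
```

```text
t 1.1 at [ 0.4549 -0.1928  0.2753] yaw 1.475 -> xyz [25.55 12.13 -2.48] turn -0.009 n 5.7 g 0.0856 0.0
```

>>> {"fn": "arm_command", "kwargs": {
  "xyz": [
    [25.5,12.1,-2.5],
    [25.5,12.1,-2.5],
    [25.5,12.1,-2.5],
    [25.5,12.1,-2.5],
    [25.5,12.1,-2.5]
  ],
  "turn": [0,0,0,0,0]
}}

```text
clock: 1.6
ee_pos: [0.5827, 0.0211, 0.2972]
ee_rot: [-2.325, -2.113, 0.0]
ft_force: [1.1, -1.4, 1.5]
gripper_width: 0.0852
grasp_force: 0.0
```

>>> {"fn": "arm_command", "kwargs": {
  "xyz": [
    [0,0,0],
    [0,0,0],
    [0,0,0]
  ],
  "turn": [0,0,0]
}}

```text
clock: 1.9
ee_pos: [0.5814, 0.0184, 0.2967]
ee_rot: [-2.325, -2.112, 0.002]
ft_force: [-0.0, -0.4, 0.4]
gripper_width: 0.0855
grasp_force: 0.0
```

```bash
cat >> h.py <<'E'
def wrist(name):
    s=arm.read_state();im,d=arm.read_camera('wrist');i=arm.camera_info('wrist')
    T=np.eye(4);T[:3,:3]=Ro.from_rotvec(s['ee_rot']).as_matrix();T[:3,3]=s['ee_pos'];T=T@i['tool_from_camera']
    cv2.imwrite(f'pics/{name}.png',im[:,:,::-1]);return im,d,i['K'],T,cloud(d,i['K'],T)
E
python3 -c "
from h import *
im,d,K,T,P=wrist('w0');go(.6,.05,.3)
np.savez('w0.npz',im=im,d=d,K=K,T=T)"
```

```text
t 1.95 at [0.5814 0.018  0.2969] yaw 1.474 -> xyz [ 3.36  1.54 -0.31] turn -0.01 n 0.7 g 0.0853 0.0
```

View pics/w0.png

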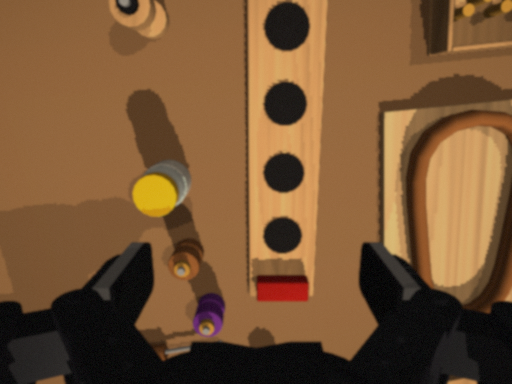

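The wrist view shows all four pads, at (287,25), (285,103), (283,172) and (282,235). The red block is at (282,288), s60 at (185,260), the jar at (157,195) and s92 at (130,10).

```bash
python3 - <<'E'
from h import *
z=np.load('w0.npz');im,d,K,T=[z[k] for k in('im','d','K','T')];P=cloud(d,K,T)
m=((im.max(-1)<60)).astype(np.uint8);m[:,:240]=0;m[:,330:]=0;m[262:]=0
L=[]
for c in cv2.findContours(m,0,1)[0]:
    if cv2.contourArea(c)<300:continue
    q=ray(c[:,0].astype(float),.015,K,T)[:,:2]*1000
    e=cv2.fitEllipse(q.astype(np.float32));b=cv2.boundingRect(c);print(np.round(e[0],1),np.round(e[1],1),b,np.median(P[b[1]+5:b[1]+b[3]-5,b[0]+15:b[0]+25,2]).round(4))
for k,c,h in(('s60',(.475,-.113),.046),('jar',(.466,-.009),.08)):print(k,band(P,c,h))
m=(im[...,0]>110)&(im[...,1]<50)&(im[...,2]<50)&(abs(P[...,2]-.034)<.006);m[:250]=0
print('red',P[m].mean(0),P[m].min(0),P[m].max(0),m.sum())
E
```

```text
[605.7 -97.5] [45.8 46.7] (265, 219, 36, 33) 0.0154
[613.9 -12.9] [46.4 46.8] (265, 154, 38, 37) 0.0154
[621.9  71.3] [46.8 47. ] (265, 83, 41, 41) 0.0154
[629.9 155.6] [47.3 47.5] (265, 3, 43, 47) 0.0154
s60 [ 476.3 -114.3   20.1  515. ]
jar [ 467.1  -10.3   24.2 1477. ]
red [ 0.59851907 -0.16912008  0.03457996] [ 0.56490164 -0.18512569  0.03185767] [ 0.63263192 -0.15354679  0.03704232] 876
```

```bash
sed -i 's/PSI=1.484/PSI=1.475/' h.py; python3 -c "
from h import *
go(.4763,-.1143,.12)"
```

```text
t 1.95 at [0.5814 0.018  0.2969] yaw 1.474 -> xyz [-14.18  -9.16  17.7 ] turn -0.001 n 4.9 g 0.0853 0.0
```

>>> {"fn": "arm_command", "kwargs": {
  "xyz": [
    [-14.2,-9.15,17.7],
    [-14.2,-9.15,17.7],
    [-14.2,-9.15,17.7],
    [-14.2,-9.15,17.7],
    [-14.2,-9.15,17.7]
  ],
  "turn": [0,0,0,0,0]
}}

```text
clock: 2.45
ee_pos: [0.4752, -0.1155, 0.1191]
ee_rot: [2.327, 2.11, -0.0]
ft_force: [-0.3, -1.3, -1.5]
gripper_width: 0.0852
grasp_force: 0.0
```

>>> {"fn": "arm_command", "kwargs": {
  "xyz": [
    [0,0,0],
    [0,0,0],
    [0,0,0]
  ],
  "turn": [0,0,0]
}}

```text
clock: 2.75
ee_pos: [0.4784, -0.114, 0.1211]
ee_rot: [2.325, 2.11, 0.002]
ft_force: [0.2, 0.2, 1.4]
gripper_width: 0.0856
grasp_force: 0.0
```

```bash
python3 -c "
from h import *
im,d,K,T,P=wrist('w1');b=band(P,(.476,-.114),.046);print(b)
go(b[0]/1e3,b[1]/1e3,.014)"
```

```text
[ 476.1 -114.1   19.9 1928. ]
t 2.8 at [ 0.4786 -0.1137  0.1212] yaw 1.475 -> xyz [-0.06 -0.27 10.72] turn -0.0 n 2.1 g 0.0853 0.0
```

View pics/w1.png

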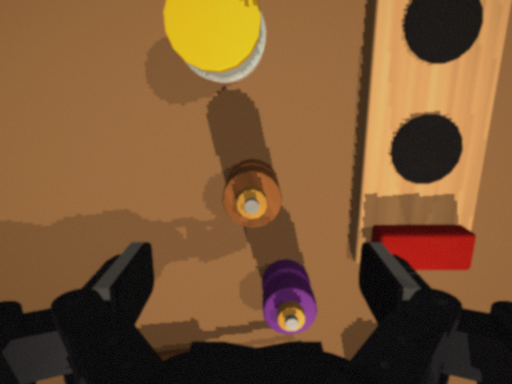

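The wrist camera puts s60 at (253,195), centred between the fingers, with the purple decoy below it at (290,300). The position agrees with the earlier measurement, so I'll descend.

>>> {"fn": "arm_command", "kwargs": {
  "xyz": [
    [0,-0.25,3],
    [-0.05,-0.25,6],
    [-0.05,-0.25,9],
    [-0.05,-0.25,10.7],
    [-0.05,-0.25,10.7]
  ],
  "turn": [0,0,0,0,0]
}}

```text
clock: 3.3
ee_pos: [0.4748, -0.1132, 0.0121]
ee_rot: [-2.323, -2.113, 0.001]
ft_force: [-0.2, -0.4, 0.7]
gripper_width: 0.0851
grasp_force: 0.0
```

>>> {"fn": "arm_command", "kwargs": {
  "xyz": [
    [0,0,0],
    [0,0,0],
    [0,0,0],
    [0,0,0],
    [0,0,0]
  ],
  "turn": [0,0,0,0,0],
  "hand": 3,
  "force": 40
}}

```text
clock: 3.8
ee_pos: [0.4757, -0.114, 0.0144]
ee_rot: [2.324, 2.111, 0.002]
ft_force: [-1.1, 1.8, 14.3]
gripper_width: 0.039
grasp_force: 38.5
```

>>> {"fn": "arm_command", "kwargs": {
  "xyz": [
    [0,0,0],
    [0,0,0],
    [0,0,0]
  ],
  "turn": [0,0,0]
}}

```text
clock: 4.1
ee_pos: [0.4757, -0.114, 0.0144]
ee_rot: [2.324, 2.111, 0.002]
ft_force: [-0.6, 2.6, 14.0]
gripper_width: 0.0387
grasp_force: 38.5
```

>>> {"fn": "arm_command", "kwargs": {
  "xyz": [
    [0,0,-4],
    [0,0,-8],
    [1,4.5,-8],
    [2,9,-8],
    [2.9,12.8,-8]
  ],
  "turn": [0,0,0,0,0]
}}

```text
clock: 4.6
ee_pos: [0.6078, -0.0971, 0.095]
ee_rot: [2.324, 2.11, 0.003]
ft_force: [0.9, -1.4, -1.6]
gripper_width: 0.0387
grasp_force: 41.3
```

>>> {"fn": "arm_command", "kwargs": {
  "xyz": [
    [0,0,0],
    [0,0,0],
    [0,0,0],
    [0,0,0]
  ],
  "turn": [0,0,0,0]
}}

```text
clock: 5.0
ee_pos: [0.604, -0.0974, 0.0933]
ee_rot: [-2.325, -2.111, 0.001]
ft_force: [0.4, -0.6, -1.1]
gripper_width: 0.0386
grasp_force: 41.3
```

```bash
python3 -c "
from h import *
go(.6057,-.0975,.0304)"
```

```text
t 5.0 at [ 0.604  -0.0974  0.0933] yaw 1.474 -> xyz [0.   0.18 6.29] turn -0.001 n 1.3 g 0.0386 41.3
```

>>> {"fn": "arm_command", "kwargs": {
  "xyz": [
    [0,0.1,3],
    [0,0.15,5],
    [0,0.15,5.8],
    [0,0.15,6.3],
    [0,0.15,6.3]
  ],
  "turn": [0,0,0,0,0]
}}

```text
clock: 5.5
ee_pos: [0.6064, -0.0975, 0.0303]
ee_rot: [-2.326, -2.112, 0.0]
ft_force: [-0.2, 0.5, -1.0]
gripper_width: 0.0389
grasp_force: 41.3
```

>>> {"fn": "arm_command", "kwargs": {
  "xyz": [
    [0,0,0],
    [0,0,0],
    [0,0,0]
  ],
  "turn": [0,0,0]
}}

```text
clock: 5.8
ee_pos: [0.6069, -0.0974, 0.0308]
ee_rot: [2.325, 2.112, 0.001]
ft_force: [0.5, -0.4, -1.4]
gripper_width: 0.039
grasp_force: 41.3
```

>>> {"fn": "arm_command", "kwargs": {
  "xyz": [
    [0,-0.1,0.1],
    [0,-0.1,0.1],
    [0,-0.1,0.1]
  ],
  "turn": [0,0,0]
}}

```text
clock: 6.1
ee_pos: [0.6058, -0.0973, 0.0295]
ee_rot: [2.325, 2.112, 0.001]
ft_force: [0.2, -0.2, 5.9]
gripper_width: 0.0388
grasp_force: 41.8
```

>>> {"fn": "arm_command", "kwargs": {
  "xyz": [
    [0,0,0],
    [0,0,0],
    [0,0,0],
    [0,0,0],
    [0,0,0]
  ],
  "turn": [0,0,0,0,0],
  "hand": 8.5
}}

```text
clock: 6.6
ee_pos: [0.6055, -0.0973, 0.0291]
ee_rot: [-2.325, -2.112, 0.0]
ft_force: [0.4, -0.2, 0.1]
gripper_width: 0.0848
grasp_force: 0.0
```

>>> {"fn": "arm_command", "kwargs": {
  "xyz": [
    [0,0,-2],
    [0,0,-5],
    [0,0,-9],
    [0,0,-13],
    [0,0,-13]
  ],
  "turn": [0,0,0,0,0]
}}

```text
clock: 7.1
ee_pos: [0.6085, -0.0979, 0.1645]
ee_rot: [2.321, 2.108, 0.007]
ft_force: [0.2, -1.0, -0.2]
gripper_width: 0.0854
grasp_force: 0.0
```

```bash
python3 -c "
from h import *
im,d,K,T,P=wrist('w2');print(band(P,(.6057,-.0975),.061))
go(.5748,-.339,.16)"
```

```text
[ 606.2  -97.4   20.  1555. ]
t 7.15 at [ 0.6072 -0.0976  0.162 ] yaw 1.475 -> xyz [-24.34  -0.91   0.21] turn -0.0 n 4.9 g 0.0853 0.0
```

s60 sits within 1 mm of its pad's centre. Next is s76.

>>> {"fn": "arm_command", "kwargs": {
  "xyz": [
    [-24.3,-0.9,0],
    [-24.3,-0.9,0],
    [-24.3,-0.9,0],
    [-24.3,-0.9,0],
    [-24.3,-0.9,0]
  ],
  "turn": [0,0,0,0,0]
}}

```text
clock: 7.65
ee_pos: [0.5721, -0.3404, 0.1578]
ee_rot: [-2.325, -2.111, 0.001]
ft_force: [0.6, -0.7, 0.5]
gripper_width: 0.085
grasp_force: 0.0
```

>>> {"fn": "arm_command", "kwargs": {
  "xyz": [
    [0,0,0],
    [0,0,0],
    [0,0,0],
    [0,0,0]
  ],
  "turn": [0,0,0,0]
}}

```text
clock: 8.05
ee_pos: [0.5734, -0.3369, 0.1587]
ee_rot: [-2.323, -2.113, 0.0]
ft_force: [0.6, -0.1, 0.4]
gripper_width: 0.0851
grasp_force: 0.0
```

```bash
python3 -c "
from h import *
im,d,K,T,P=wrist('w3');b=band(P,(.575,-.339),.062);print(b)
go(b[0]/1e3,b[1]/1e3,.030)"
```

```text
[ 574.5 -338.6   19.9 1626. ]
t 8.1 at [ 0.5736 -0.337   0.1589] yaw 1.476 -> xyz [-0.16  0.12 12.89] turn 0.001 n 2.6 g 0.0852 0.0
```

>>> {"fn": "arm_command", "kwargs": {
  "xyz": [
    [-0.15,0.1,4],
    [-0.15,0.1,8],
    [-0.15,0.1,11.5],
    [-0.15,0.1,12.9],
    [-0.15,0.1,12.9]
  ],
  "turn": [0,0,0,0,0]
}}

```text
clock: 8.6
ee_pos: [0.5734, -0.3386, 0.0285]
ee_rot: [-2.322, -2.111, 0.001]
ft_force: [0.3, 0.1, 0.6]
gripper_width: 0.0852
grasp_force: 0.0
```

>>> {"fn": "arm_command", "kwargs": {
  "xyz": [
    [0,0,0],
    [0,0,0],
    [0,0,0],
    [0,0,0],
    [0,0,0]
  ],
  "turn": [0,0,0,0,0],
  "hand": 3
}}

```text
clock: 9.1
ee_pos: [0.575, -0.3405, 0.0319]
ee_rot: [2.324, 2.111, 0.001]
ft_force: [-1.1, 1.3, 10.0]
gripper_width: 0.0393
grasp_force: 38.9
```

>>> {"fn": "arm_command", "kwargs": {
  "xyz": [
    [0,0,0],
    [0,0,0],
    [0,0,-4],
    [0,0,-8],
    [0,0,-10]
  ],
  "turn": [0,0,0,0,0]
}}

```text
clock: 9.6
ee_pos: [0.5754, -0.3408, 0.1342]
ee_rot: [2.322, 2.109, 0.002]
ft_force: [0.5, 0.2, -1.3]
gripper_width: 0.0389
grasp_force: 41.1
```

```bash
python3 -c "
from h import *
go(.6139,-.0129,.14)"
```

```text
t 9.6 at [ 0.5754 -0.3408  0.1342] yaw 1.475 -> xyz [33.    0.69 -0.64] turn -0.0 n 6.6 g 0.0389 41.1
```

>>> {"fn": "arm_command", "kwargs": {
  "xyz": [
    [32.8,0.7,-0.6],
    [32.8,0.7,-0.6],
    [32.8,0.7,-0.6],
    [32.8,0.7,-0.6],
    [32.8,0.7,-0.6]
  ],
  "turn": [0,0,0,0,0]
}}

```text
clock: 10.1
ee_pos: [0.6036, -0.0899, 0.1356]
ee_rot: [2.325, 2.111, 0.001]
ft_force: [2.0, 0.4, -1.3]
gripper_width: 0.039
grasp_force: 41.1
```

```bash
python3 -c "
from h import *
go(.6139,-.0145,.14)"
```

```text
t 10.1 at [ 0.6036 -0.0899  0.1356] yaw 1.474 -> xyz [ 7.6   0.3  -0.44] turn -0.001 n 1.5 g 0.039 41.1
```

>>> {"fn": "arm_command", "kwargs": {
  "xyz": [
    [4,0.2,0],
    [7.6,0.3,0],
    [7.6,0.3,0],
    [7.6,0.3,0],
    [7.6,0.3,0]
  ],
  "turn": [0,0,0,0,0]
}}

```text
clock: 10.6
ee_pos: [0.6137, -0.017, 0.1351]
ee_rot: [2.325, 2.112, 0.0]
ft_force: [-0.3, -0.5, -0.6]
gripper_width: 0.039
grasp_force: 41.1
```

```bash
python3 -c "
from h import *
go(.6139,-.0145,.047)"
```

```text
t 10.6 at [ 0.6137 -0.017   0.1351] yaw 1.474 -> xyz [ 0.25 -0.01  8.81] turn -0.001 n 1.8 g 0.039 41.1
```

>>> {"fn": "arm_command", "kwargs": {
  "xyz": [
    [0.2,0,4],
    [0.2,0,7],
    [0.2,0,8],
    [0.2,0,8.6],
    [0.2,0,8.6]
  ],
  "turn": [0,0,0,0,0]
}}

```text
clock: 11.1
ee_pos: [0.6141, -0.0149, 0.0489]
ee_rot: [-2.326, -2.111, 0.0]
ft_force: [-1.2, 0.3, 0.0]
gripper_width: 0.0388
grasp_force: 41.0
```

>>> {"fn": "arm_command", "kwargs": {
  "xyz": [
    [0,0,0.1],
    [0,0,0.2],
    [0,0,0.2]
  ],
  "turn": [0,0,0]
}}

```text
clock: 11.4
ee_pos: [0.6144, -0.0143, 0.0475]
ee_rot: [2.325, 2.112, 0.001]
ft_force: [1.0, 0.4, -0.6]
gripper_width: 0.0387
grasp_force: 41.0
```

>>> {"fn": "arm_command", "kwargs": {
  "xyz": [
    [0,0,0.1],
    [0,0,0.1],
    [0,0,0.1]
  ],
  "turn": [0,0,0]
}}

```text
clock: 11.7
ee_pos: [0.6143, -0.0142, 0.0468]
ee_rot: [2.325, 2.112, 0.001]
ft_force: [-3.1, -0.8, 12.5]
gripper_width: 0.0388
grasp_force: 42.4
```

>>> {"fn": "arm_command", "kwargs": {
  "xyz": [
    [0,0,0],
    [0,0,0],
    [0,0,0],
    [0,0,0],
    [0,0,0]
  ],
  "turn": [0,0,0,0,0],
  "hand": 8.5
}}

```text
clock: 12.2
ee_pos: [0.6139, -0.0143, 0.0457]
ee_rot: [-2.325, -2.112, 0.0]
ft_force: [0.2, 0.2, -0.4]
gripper_width: 0.0846
grasp_force: 0.0
```

>>> {"fn": "arm_command", "kwargs": {
  "xyz": [
    [0,0,-2],
    [0,0,-5],
    [0,0,-9],
    [0,0,-13],
    [0,0,-13]
  ],
  "turn": [0,0,0,0,0]
}}

```text
clock: 12.7
ee_pos: [0.6168, -0.0145, 0.1811]
ee_rot: [2.321, 2.109, 0.009]
ft_force: [-0.1, -0.0, -0.6]
gripper_width: 0.0852
grasp_force: 0.0
```

```bash
python3 -c "
from h import *
im,d,K,T,P=wrist('w4');print(band(P,(.6139,-.0129),.077))
go(.4766,.1786,.17)"
```

```text
[ 614.2  -12.8   20.  1541. ]
t 12.75 at [ 0.6155 -0.0144  0.1785] yaw 1.475 -> xyz [ 17.88 -15.68   0.78] turn -0.0 n 4.8 g 0.0849 0.0
```

s76 is well centred on its pad. Next is s92.

>>> {"fn": "arm_command", "kwargs": {
  "xyz": [
    [17.9,-15.7,0.5],
    [17.9,-15.7,0.5],
    [17.9,-15.7,0.5],
    [17.9,-15.7,0.5],
    [17.9,-15.7,0.5]
  ],
  "turn": [0,0,0,0,0]
}}

```text
clock: 13.25
ee_pos: [0.4721, 0.1803, 0.1696]
ee_rot: [-2.324, -2.112, 0.003]
ft_force: [0.1, 0.3, -0.4]
gripper_width: 0.0848
grasp_force: 0.0
```

>>> {"fn": "arm_command", "kwargs": {
  "xyz": [
    [0,0,0],
    [0,0,0],
    [0,0,0],
    [0,0,0]
  ],
  "turn": [0,0,0,0]
}}

```text
clock: 13.65
ee_pos: [0.4753, 0.1781, 0.1704]
ee_rot: [-2.327, -2.111, 0.0]
ft_force: [-0.1, -0.2, -0.4]
gripper_width: 0.0849
grasp_force: 0.0
```

```bash
python3 -c "
from h import *
im,d,K,T,P=wrist('w5');b=band(P,(.4766,.1786),.078);print(b)
go(b[0]/1e3,b[1]/1e3,.046)"
```

```text
[ 475.9  179.4   19.8 1685. ]
t 13.7 at [0.4753 0.1781 0.1705] yaw 1.473 -> xyz [ 0.14  0.05 12.45] turn -0.002 n 2.5 g 0.0852 0.0
```

View pics/w5.png

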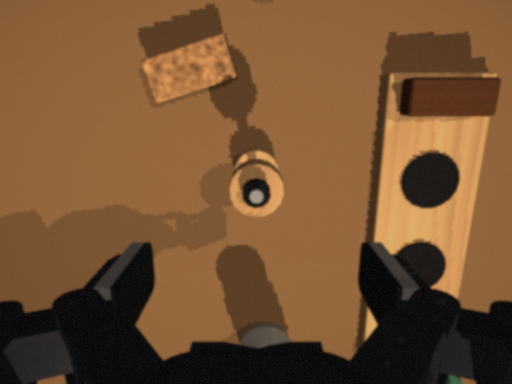

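The pale s92 is at (257,190), centred and clear of everything around it. I'll descend.

>>> {"fn": "arm_command", "kwargs": {
  "xyz": [
    [0.1,0.05,4],
    [0.1,0.05,8],
    [0.1,0.05,11.2],
    [0.1,0.05,12.4],
    [0.1,0.05,12.4]
  ],
  "turn": [0,0,0,0,0]
}}

```text
clock: 14.2
ee_pos: [0.4748, 0.1791, 0.0455]
ee_rot: [-2.326, -2.11, 0.004]
ft_force: [-0.1, -0.2, 0.5]
gripper_width: 0.0851
grasp_force: 0.0
```

>>> {"fn": "arm_command", "kwargs": {
  "xyz": [
    [0,0,0],
    [0,0,0],
    [0,0,0],
    [0,0,0],
    [0,0,0]
  ],
  "turn": [0,0,0,0,0],
  "hand": 3
}}

```text
clock: 14.7
ee_pos: [0.4762, 0.1802, 0.048]
ee_rot: [2.325, 2.112, 0.003]
ft_force: [-2.2, 0.1, 11.8]
gripper_width: 0.0386
grasp_force: 38.6
```

>>> {"fn": "arm_command", "kwargs": {
  "xyz": [
    [0,0,0],
    [0,0,0],
    [0,0,-4],
    [0,0,-8],
    [0,0,-8]
  ],
  "turn": [0,0,0,0,0]
}}

```text
clock: 15.2
ee_pos: [0.4781, 0.1808, 0.1316]
ee_rot: [2.323, 2.11, 0.011]
ft_force: [-0.0, 0.2, -1.5]
gripper_width: 0.0386
grasp_force: 41.1
```

```bash
python3 -c "
from h import *
go(.6219,.0713,.14)"
```

```text
t 15.2 at [0.4781 0.1808 0.1316] yaw 1.475 -> xyz [-9.52 15.37 -0.76] turn -0.0 n 3.6 g 0.0386 41.1
```

>>> {"fn": "arm_command", "kwargs": {
  "xyz": [
    [-9.5,15.4,-1],
    [-9.5,15.4,-1],
    [-9.5,15.4,-1],
    [-9.5,15.4,-1],
    [-9.5,15.4,-1]
  ],
  "turn": [0,0,0,0,0]
}}

```text
clock: 15.7
ee_pos: [0.6231, 0.0679, 0.1371]
ee_rot: [2.326, 2.108, 0.003]
ft_force: [0.1, 0.6, -1.2]
gripper_width: 0.0385
grasp_force: 41.1
```

>>> {"fn": "arm_command", "kwargs": {
  "xyz": [
    [0,0,0],
    [0,0,0],
    [0,0,0]
  ],
  "turn": [0,0,0]
}}

```text
clock: 16.0
ee_pos: [0.6186, 0.0713, 0.1367]
ee_rot: [-2.324, -2.113, 0.001]
ft_force: [-0.4, -0.7, -1.0]
gripper_width: 0.039
grasp_force: 41.1
```

```bash
python3 -c "
from h import *
go(.6219,.0721,.063)"
```

```text
t 16.0 at [0.6186 0.0713 0.1367] yaw 1.476 -> xyz [0.11 0.32 7.37] turn 0.001 n 1.5 g 0.039 41.1
```

>>> {"fn": "arm_command", "kwargs": {
  "xyz": [
    [0.1,0.2,3.5],
    [0.1,0.25,6],
    [0.1,0.25,7],
    [0.1,0.25,7.3],
    [0.1,0.25,7.3]
  ],
  "turn": [0,0,0,0,0]
}}

```text
clock: 16.5
ee_pos: [0.6218, 0.0717, 0.0642]
ee_rot: [-2.325, -2.113, 0.0]
ft_force: [0.1, -0.7, -0.6]
gripper_width: 0.0389
grasp_force: 41.1
```

>>> {"fn": "arm_command", "kwargs": {
  "xyz": [
    [0,0,0],
    [0,0,0],
    [0,0,0]
  ],
  "turn": [0,0,0]
}}

```text
clock: 16.8
ee_pos: [0.6226, 0.0714, 0.0644]
ee_rot: [2.325, 2.112, 0.001]
ft_force: [-0.2, 0.1, -1.8]
gripper_width: 0.0388
grasp_force: 41.1
```

>>> {"fn": "arm_command", "kwargs": {
  "xyz": [
    [0,-0.05,0.1],
    [0,-0.05,0.15],
    [0,-0.05,0.15]
  ],
  "turn": [0,0,0]
}}

```text
clock: 17.1
ee_pos: [0.622, 0.0714, 0.0631]
ee_rot: [2.325, 2.112, 0.001]
ft_force: [-3.4, -0.4, 11.2]
gripper_width: 0.0388
grasp_force: 42.3
```

>>> {"fn": "arm_command", "kwargs": {
  "xyz": [
    [0,0,0],
    [0,0,0],
    [0,0,0],
    [0,0,0],
    [0,0,0]
  ],
  "turn": [0,0,0,0,0],
  "hand": 8.5
}}

```text
clock: 17.6
ee_pos: [0.6216, 0.0713, 0.0621]
ee_rot: [-2.325, -2.112, 0.0]
ft_force: [0.5, 0.2, -0.2]
gripper_width: 0.0851
grasp_force: 0.0
```

>>> {"fn": "arm_command", "kwargs": {
  "xyz": [
    [0,0,-2],
    [0,0,-5],
    [0,0,-9],
    [0,0,-13],
    [0,0,-13]
  ],
  "turn": [0,0,0,0,0]
}}

```text
clock: 18.1
ee_pos: [0.6246, 0.0716, 0.1977]
ee_rot: [2.322, 2.109, 0.01]
ft_force: [1.3, -0.1, -0.7]
gripper_width: 0.085
grasp_force: 0.0
```

```bash
python3 -c "
from h import *
im,d,K,T,P=wrist('w6');print(band(P,(.6219,.0713),.093))
go(.5406,.3532,.19)"
```

```text
[ 621.8   70.6   19.9 1539. ]
t 18.15 at [0.6233 0.0715 0.1951] yaw 1.475 -> xyz [ 27.25 -10.94   0.48] turn -0.0 n 5.9 g 0.0849 0.0
```

s92 is placed. Next is s108.

>>> {"fn": "arm_command", "kwargs": {
  "xyz": [
    [27.2,-10.9,0],
    [27.2,-10.9,0],
    [27.2,-10.9,0],
    [27.2,-10.9,0],
    [27.2,-10.9,0]
  ],
  "turn": [0,0,0,0,0]
}}

```text
clock: 18.65
ee_pos: [0.55, 0.3128, 0.1911]
ee_rot: [-2.325, -2.112, 0.002]
ft_force: [0.9, -0.6, 0.0]
gripper_width: 0.0851
grasp_force: 0.0
```

```bash
python3 -c "
from h import *
go(.5406,.3532,.19)"
```

```text
t 18.65 at [0.55   0.3128 0.1911] yaw 1.475 -> xyz [ 3.93 -1.32  0.1 ] turn -0.0 n 0.8 g 0.0851 0.0
```

>>> {"fn": "arm_command", "kwargs": {
  "xyz": [
    [3.9,-1.3,0],
    [3.9,-1.3,0],
    [3.9,-1.3,0],
    [3.9,-1.3,0],
    [3.9,-1.3,0]
  ],
  "turn": [0,0,0,0,0]
}}

```text
clock: 19.15
ee_pos: [0.5424, 0.3501, 0.1918]
ee_rot: [-2.327, -2.111, 0.001]
ft_force: [-0.4, 0.0, 0.2]
gripper_width: 0.085
grasp_force: 0.0
```

```bash
python3 -c "
from h import *
im,d,K,T,P=wrist('w7');b=band(P,(.5406,.3532),.094);print(b)
go(b[0]/1e3,b[1]/1e3,.062)"
```

```text
[ 539.9  354.1   19.9 1636. ]
t 19.2 at [0.5425 0.3501 0.192 ] yaw 1.473 -> xyz [ 0.37 -0.29 13.  ] turn -0.002 n 2.6 g 0.085 0.0
```

View pics/w7.png

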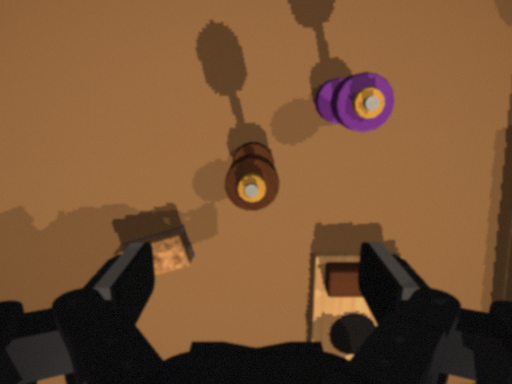

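The dark s108 is at (252,185) and the purple decoy is clear at (365,102).

>>> {"fn": "arm_command", "kwargs": {
  "xyz": [
    [0.35,-0.3,3],
    [0.35,-0.3,7],
    [0.35,-0.3,11],
    [0.35,-0.3,13],
    [0.35,-0.3,13]
  ],
  "turn": [0,0,0,0,0]
}}

```text
clock: 19.7
ee_pos: [0.538, 0.3532, 0.0593]
ee_rot: [-2.326, -2.11, 0.008]
ft_force: [-0.0, -0.9, 1.2]
gripper_width: 0.0848
grasp_force: 0.0
```

>>> {"fn": "arm_command", "kwargs": {
  "xyz": [
    [0,0,0],
    [0,0,0],
    [0,0,0],
    [0,0,0],
    [0,0,0]
  ],
  "turn": [0,0,0,0,0],
  "hand": 3
}}

```text
clock: 20.2
ee_pos: [0.5403, 0.3556, 0.0639]
ee_rot: [2.325, 2.112, 0.004]
ft_force: [-1.1, -0.6, 9.0]
gripper_width: 0.0392
grasp_force: 39.2
```

>>> {"fn": "arm_command", "kwargs": {
  "xyz": [
    [0,0,0],
    [0,0,0],
    [0,0,-4],
    [0,0,-8],
    [0,0,-8]
  ],
  "turn": [0,0,0,0,0]
}}

```text
clock: 20.7
ee_pos: [0.5423, 0.3568, 0.1484]
ee_rot: [2.324, 2.111, 0.014]
ft_force: [-0.1, -0.4, -1.3]
gripper_width: 0.0389
grasp_force: 41.2
```

```bash
python3 -c "
from h import *
go(.6299,.1556,.15)"
```

```text
t 20.7 at [0.5423 0.3568 0.1484] yaw 1.475 -> xyz [-19.19  10.65  -0.19] turn -0.0 n 4.4 g 0.0389 41.2
```

>>> {"fn": "arm_command", "kwargs": {
  "xyz": [
    [-19,10.6,-0.2],
    [-19,10.6,-0.2],
    [-19,10.6,-0.2],
    [-19,10.6,-0.2],
    [-19,10.6,-0.2]
  ],
  "turn": [0,0,0,0,0]
}}

```text
clock: 21.2
ee_pos: [0.6284, 0.1518, 0.1447]
ee_rot: [2.327, 2.108, 0.001]
ft_force: [-0.8, 0.5, -0.9]
gripper_width: 0.0389
grasp_force: 41.0
```

>>> {"fn": "arm_command", "kwargs": {
  "xyz": [
    [0,0,0],
    [0,0,0],
    [0,0,0]
  ],
  "turn": [0,0,0]
}}

```text
clock: 21.5
ee_pos: [0.6262, 0.157, 0.1442]
ee_rot: [-2.324, -2.113, -0.0]
ft_force: [0.1, -0.3, -2.0]
gripper_width: 0.0389
grasp_force: 41.0
```

```bash
python3 -c "
from h import *
go(.6299,.1571,.079)"
```

```text
t 21.5 at [0.6262 0.157  0.1442] yaw 1.476 -> xyz [0.04 0.37 6.52] turn 0.001 n 1.3 g 0.0389 41.0
```

>>> {"fn": "arm_command", "kwargs": {
  "xyz": [
    [0,0.2,3],
    [0,0.3,5.5],
    [0,0.3,6.2],
    [0,0.3,6.4],
    [0,0.3,6.4]
  ],
  "turn": [0,0,0,0,0]
}}

```text
clock: 22.0
ee_pos: [0.6299, 0.1562, 0.0809]
ee_rot: [2.324, 2.113, 0.001]
ft_force: [-0.1, 1.2, -1.5]
gripper_width: 0.039
grasp_force: 41.1
```

>>> {"fn": "arm_command", "kwargs": {
  "xyz": [
    [0,0,0],
    [0,0,0],
    [0,0,0]
  ],
  "turn": [0,0,0]
}}

```text
clock: 22.3
ee_pos: [0.6301, 0.1556, 0.081]
ee_rot: [2.325, 2.112, 0.001]
ft_force: [-0.5, -0.1, -1.5]
gripper_width: 0.039
grasp_force: 41.1
```

>>> {"fn": "arm_command", "kwargs": {
  "xyz": [
    [0.1,0,0.1],
    [0.1,0,0.2],
    [0.1,0,0.2]
  ],
  "turn": [0,0,0]
}}

```text
clock: 22.6
ee_pos: [0.6302, 0.1567, 0.079]
ee_rot: [2.325, 2.112, 0.001]
ft_force: [-3.4, -0.3, 10.1]
gripper_width: 0.0388
grasp_force: 42.2
```

>>> {"fn": "arm_command", "kwargs": {
  "xyz": [
    [0,0,0],
    [0,0,0],
    [0,0,0],
    [0,0,0],
    [0,0,0]
  ],
  "turn": [0,0,0,0,0],
  "hand": 8.5
}}

```text
clock: 23.1
ee_pos: [0.6298, 0.1565, 0.0781]
ee_rot: [-2.325, -2.112, 0.0]
ft_force: [-0.2, 0.3, -0.8]
gripper_width: 0.0846
grasp_force: 0.0
```

>>> {"fn": "arm_command", "kwargs": {
  "xyz": [
    [0,0,-2],
    [0,0,-5],
    [0,0,-9],
    [0,0,-13],
    [0,0,-16]
  ],
  "turn": [0,0,0,0,0]
}}

```text
clock: 23.6
ee_pos: [0.6303, 0.1566, 0.2408]
ee_rot: [2.325, 2.112, 0.002]
ft_force: [1.4, 0.0, 0.7]
gripper_width: 0.0848
grasp_force: 0.0
```

>>> {"fn": "arm_command", "kwargs": {
  "xyz": [
    [0,0,0],
    [0,0,0],
    [0,0,0]
  ],
  "turn": [0,0,0]
}}

```text
clock: 23.9
ee_pos: [0.6292, 0.1564, 0.237]
ee_rot: [-2.325, -2.112, 0.002]
ft_force: [1.2, 1.5, 0.2]
gripper_width: 0.0849
grasp_force: 0.0
```

```bash
python3 -c "
from h import *
im,d,K,T,P=wrist('w8');print(band(P,(.6299,.1556),.109),band(P,(.6219,.0713),.093))
im,d=arm.read_camera('scene');cv2.imwrite('pics/s9.png',im[:,:,::-1])
im,d=arm.read_camera('top');i=arm.camera_info('top');P=cloud(d,i['K'],i['T'])
for c,z in(((.6057,-.0975),.061),((.6139,-.0129),.077),((.466,-.009),.08)):print(band(P,c,z))
"
```

```text
[ 629.7  155.3   19.9 1315. ] [621.5  71.   20.3 960. ]
[605.2 -96.1  19.8 158. ]
[612.7 -11.9  19.6 170. ]
[466.4  -8.9  23.8 366. ]
```

View pics/s9.png

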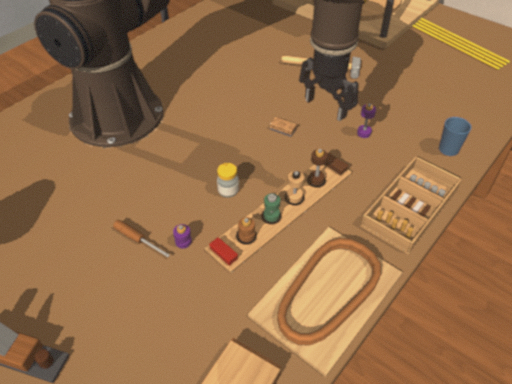

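The scene view shows all four clamps upright on their pads in the right order from the red block: (247,230), (271,208), (295,187) and (318,167). The jar at (228,180) hasn't moved and the gripper is clear.

```bash
python3 -c "
from workcell import arm
print(arm.job_done())"
```

```text
the job is handed in; nothing more can be done
None
```

All four clamps stand upright within about 1 mm of their pads' centres, in the order 60, 76, 92, 108 mm from the red block; the jar is untouched, and the job was handed in at about 24 s (no verdict was returned).

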